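Vent the air set, then set its throttle valve two turns open and keep hold of the handle

ROBOT

A 6-joint arm with a two-finger parallel gripper is mounted at the origin on a cart in front of the work surface, level with it; the furniture and walls round the work are solid. World frame = base frame: x ahead of the robot, y to its left, z up, the work surface at z = 0. Lengths are in m, angles in rad, forces in N, time in s.
With the tool pointing down it reaches from about 0.35 to 0.775 m from the base axis. Payload 5.5 kg.
Tool frame: the origin (TCP) lies between the finger pads, 19 mm behind the fingertips; this is the grasp point; z points along the fingers, y is the line along which they close (so a half turn about z gives the same grasp; the last joint's range is limited). The gripper opens to 85 mm and grips with 20 to 120 N. Pads are 22 mm wide; open, the fingers measure 114 mm over their backs; the gripper's body (76 mm by 85 mm) begins 54 mm behind the grasp point. The pads swing forward as they close: fully open they stand 13 mm farther back than shut.
Start: joints at [1.192, 0.313, 0.046, 1.304, 0, 1.431], TCP at [0.136, 0.559, 0.25] pointing down, gripper open.
Joint ranges: [-2.76, 2.76], [-0.86, 1.69], [-1.03, 1.26], [-2.2, 2.34], [-1.47, 1.5], [-3.14, 3.14]. Speed limits (rad/s): [2.57, 2.57, 3.14, 3.14, 3.14, 3.14].

INTERFACE

Orientations are given as a unit quaternion [w, x, y, z].
In Python, from workcell import status, optics, hand_in gives the robot as it stands.
- The arm moves only by the shell command python3 -m handwheel 'ROWS' [FORCE]. ROWS is a JSON object whose one key "deltas" holds a list of rows, each a list of 5 numbers: the opening, from -1 (shut) to 1 (fully open), then the shift along the tool's x, y, z in units of 40 mm (1.0 is 40 mm), then the turn about the tool's z in units of 10 degrees (1.0 is 10 degrees). In form: {"deltas": [[jaw, x, y, z, roll], ...]}. A call has 1 to 20 rows; each row shifts and turns the commanded pose from where the row before left it, along the tool's axes as they then stand; what a row does not reach is not made up. A row lasts 1/8 s, in which the tool goes at most 62.5 mm and 10.7 degrees, less where a joint would pass 70% of its speed; a pose out of reach is approached as far as the arm can. A call is refused whole if a number of a shift passes 1 or a number of a turn 1, either way. A call with a gripper value outside its range is refused whole. The fingers move at their own pace and stop on an object; FORCE is the grip in N (left out, the last holds). Time passes only in rows, so rows that do not move let the fingers close. It gives the time, the measured TCP pose, the force, the opening and the grip force at its end, in the units of the state.
- status.get_state(): the state, without advancing time (a new reading comes with each control period).
- optics.read_camera(name): name is "scene" or "side" or "wrist"; returns a dict with "frame" (420x560x3 uint8, red, green, blue), "depth" (420x560 float32, m along the optical axis (not along the pixel's ray), 0 where there is no reading), "vfov" (degrees; the focal length in pixels is half the picture's height over the tangent of half this angle, whatever the lens; pixels are square), "cx", "cy" (the principal point, pixels), "origin" and "attitude" of the camera in the world. Camera axes: x right, y down, z forward; pixel columns grow to the right and rows downward; lengths in m; the calibration is good to about 2 mm. A picture is of the moment at which its call begins.
- hand_in(): hands the job in; it is judged then, once.
The state is a dict: "clock": time; "joint_pos": joint angles; "qvel": joint speeds; "tau": joint torques, N m; "tcp_pos": TCP position; "orientation": TCP orientation; "wrist_force": force on the tool from outside, world axes, zero at the start; "ft_torque": the same for the moment, N m; "finger_gap": finger opening in m; "grip_force": force on a finger pad.
Only numpy, scipy, OpenCV 4.12 (cv2) and the standard library are available. Lean on these libraries where they do the work, as an engineer would, in place of code of your own. Each camera call takes 0.05 s, during which the arm holds its last target. There are 200 camera calls.

TASK

Vent the air set on the bench: press its yellow foot pedal down to the stop, keep it down for a good second, and let it come right back up. Then close the red handwheel valve (clockwise from above) fully to its stop, and open it again by exactly two full turns, leaving the tin, the bearing and the spanner where they lie. Finish holding: the gripper stays closed round the wheel's upright black crank handle, keeping the wheel still at that setting.

Things in the scene. Friction and masses are not known exactly. Their poses are not given: they have to be found in the camera images.
- air_set: the air set: grey base plate 140 x 340 x 10 mm bolted to the bench (it cannot move), with the pedal at its -y end and the handwheel valve at its +y end, joined by a steel pipe. Origin at the centre of the plate's underside; z up; y along the plate from pedal to valve; x towards the pedal's hinge.
- pedal_pad (a point): point on top of the black rubber tread of the yellow pedal, 90 mm from the hinge, on its middle line: press here. Pedal 66 mm wide and 118 mm long, hinged at its +x end (air_set frame), free end towards -x about 26 mm beyond this point and rising at 0.30 rad when up. As built the point lies at [-0.028, -0.100, 0.097] m in the air_set frame. It moves down about 24 mm to the stop.
- pedal (a joint): pedal angle in rad: 0 up (rest), 0.26 down on its stop. A spring brings it back; pushing straight down at pedal_pad takes about 4 N to start and 10 N at the stop.
- wheel_centre (a point): centre of the red handwheel, on its vertical axis, at the mid-height of the rim, [0, 0.100, 0.100] m in the air_set frame (fixed). Wheel 134 mm over the rim, rim bar 14 mm thick, three spokes, flat hub whose nut rises 10 mm above this point.
- wheel (a joint): valve opening, rad: 0 shut on the hard stop, growing counter-clockwise from above; one turn 6.283; far stop 22.0. Starts between 2.2 and 7.5. Friction (about 4 N at the handle) keeps it where it is left; it does not rise. The handle's direction from wheel_centre, as an angle about z from air_set +x, equals this value (on the stop the handle lies towards air_set +x).
- handle: the upright black crank handle on the wheel's rim: a round post 24 mm in diameter and 50 mm tall, 60 mm from the wheel's axis, which spins freely on its own pin, so the gripper need not turn while it goes round. Origin at its foot, 10 mm above wheel_centre; z up.
- handle_grip (a point): point on the handle's axis, 30 mm above its foot and 20 mm below its top (40 mm above wheel_centre): where to pinch it from above.
- tin: loose grease tin, 66 mm across, 75 mm tall, standing behind the air set; origin under its centre. Leave it alone.
- bearing: loose ball bearing ring, 52 mm across, 15 mm high, lying behind the air set; origin under its centre. Leave it alone.
- spanner: loose steel combination spanner, 39 x 220 x 9 mm, lying in front of the air set; origin under its centre, y along it. Leave it alone.

How it is judged:
On the way, in this order (a step that is already met when the one before it is completed fails the run):
1. the pedal is pressed down to its stop and kept there for half a second (value of joint pedal above 0.235 rad), for 0.5 s.
2. the pedal is let back up (value of joint pedal below 0.03 rad), for 0.1 s.
3. the valve is closed to its stop (value of joint wheel below 0.06 rad), for 0.2 s.
4. the valve is open two turns (value of joint wheel above 12.3664 rad), for 0.1 s.
At the end, for the whole second after the job is handed in: The wheel is at rest two turns (12.57 rad) open from its stop, within 0.2 rad, after having been closed to the stop; the gripper pinches the crank handle (its TCP within 16 mm of the handle's axis and below the handle's top, finger contact over 3 N); the pedal is up again (under 0.03 rad) (value of joint wheel between 12.3664 and 12.7664 rad and velocity of joint wheel between -0.1 and 0.1 rad/s and contact force between the fingers and handle above 3 N and horizontal distance between the grasp point and handle_grip below 0.016 m and z of the grasp point in the frame of handle_grip below 0.02 m and value of joint pedal below 0.03 rad); the arm keeps its last pose, push and grip.
It fails at once if the tin, the bearing or the spanner is shifted by more than 20 mm (distance of any of tin, bearing, spanner from where it was at the start of the episode above 0.02 m).
It also fails if it takes over 72 s, if anything falls off the work surface, if the arm or the gripper's body presses on something with over 40 N, if the wrist force passes 120 N, or if a joint passes its speed limit or range.

## Working session

There is one attempt and no reset: what is moved stays moved. The work goes in short steps, Python scripts to look and compute and a shell command to move; the robot and the scene stay as the last step left them, time stands still between calls to the robot, and variables do not carry over. Pictures are saved under pics/ and viewed, at most 10 in all, crops included, and the job is handed in when it is done.

```bash
mkdir -p pics; cat > h.py <<'E'
import numpy as np, cv2
from scipy.spatial.transform import Rotation as R
from workcell import status, optics, hand_in
def q(a): 
    a=np.asarray(a,float)
    return R.from_matrix(a) if a.shape==(3,3) else R.from_quat(a[[1,2,3,0]])
def cam(n):
    c=optics.read_camera(n); c['f']=c['frame'].shape[0]/2/np.tan(np.radians(c['vfov'])/2); c['R']=q(c['attitude']).as_matrix(); c['o']=np.array(c['origin']); return c
def cloud(c):
    v,u=np.indices(c['depth'].shape); d=c['depth']
    p=np.stack([(u-c['cx'])/c['f']*d,(v-c['cy'])/c['f']*d,d],-1)
    return p@c['R'].T+c['o']
def proj(c,P):
    p=(np.atleast_2d(P)-c['o'])@c['R']; return np.c_[p[:,0]/p[:,2]*c['f']+c['cx'],p[:,1]/p[:,2]*c['f']+c['cy']]
E
python3 - <<'E'
from h import *
import pickle
for n in('scene','side'):
    c=cam(n); pickle.dump(c,open(n+'.pkl','wb')); print(n,c['o'],c['R'].round(2).tolist(),c['f'])
    cv2.imwrite(f'pics/{n}.png',cv2.resize(c['frame'][:,:,::-1],(784,588)))
print(status.get_state())
E
```

```text
scene [0.20582969 0.80024047 0.75712801] [[-0.86, -0.35, 0.36], [-0.5, 0.6, -0.62], [-0.0, -0.72, -0.69]] 535.035532971763
side [ 0.46587177 -0.6897693   0.49586091] [[1.0, -0.05, 0.06], [-0.07, -0.38, 0.92], [-0.02, -0.92, -0.38]] 538.6607358775493
{'clock': 0.1, 'joint_pos': array([1.19241086e+00, 3.13984140e-01, 4.50605365e-02, 1.30362138e+00,
       5.89967279e-06, 1.43121282e+00]), 'qvel': array([-0.00114473, -0.00058146,  0.00417025, -0.00039404,  0.00020145,
        0.00021886]), 'tau': array([ 2.11194514e-03, -4.81727135e+01,  2.99243009e+01,  1.28182996e-02,
       -7.53537870e-05, -8.60515392e-07]), 'tcp_pos': array([0.1358413 , 0.55826296, 0.24915145]), 'orientation': array([-2.26766250e-04,  1.19117431e-01,  9.92879788e-01, -8.44415051e-04]), 'wrist_force': array([0.42331732, 0.01177695, 0.0597429 ]), 'ft_torque': array([-0.01552165, -0.03289567, -0.01894023]), 'grip_force': 0.0, 'finger_gap': 0.08551113935104289}
```

View pics/scene.png

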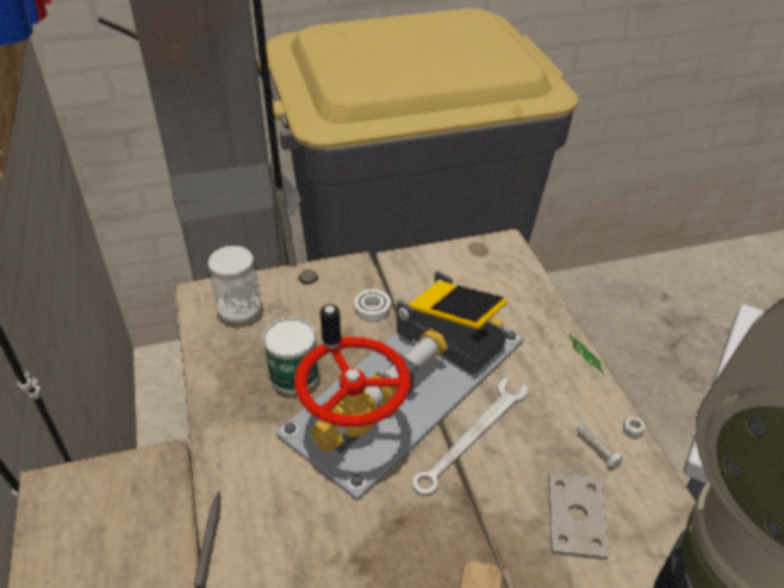

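View pics/side.png

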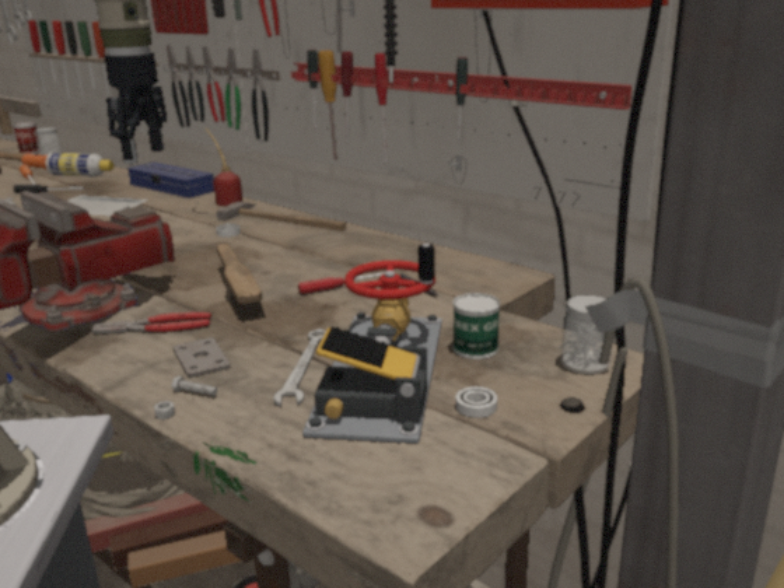

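The scene view shows the wheel hub at about (353,380), the handle top at (330,310), the pedal at (460,303), and the tin at (292,355) close to the wheel. The side view has the wheel at (390,280), the handle at (426,262) and the pedal at (370,355).

```bash
python3 - <<'E'
from h import *
import pickle
from scipy.optimize import least_squares
for n in('scene','side'):
    c=pickle.load(open(n+'.pkl','rb')); P=cloud(c); h=cv2.cvtColor(c['frame'],cv2.COLOR_RGB2HSV)
    ok=(c['depth']>0)&(P[...,0]>.3)&(P[...,0]<.85)&(abs(P[...,1])<.35)
    red=ok&((h[...,0]<6)|(h[...,0]>174))&(h[...,1]>170)&(P[...,2]>.06)&(P[...,2]<.16)
    a=P[red]; m=np.median(a,0); a=a[np.linalg.norm(a-m,axis=1)<.14]
    r=least_squares(lambda x:np.hypot(*(a[:,:2]-x[:2]).T)-.060,m[:2],loss='soft_l1',f_scale=.004)
    d=np.hypot(*(a[:,:2]-r.x).T); rim=a[d>.05]
    print(n,'wheel',r.x,'z pct',np.percentile(rim[:,2],[5,50,95]),'dmax',np.percentile(d,98),len(a))
    b=ok&(P[...,2]>.125)&(P[...,2]<.18); b=P[b]; b=b[np.hypot(*(b[:,:2]-r.x).T)<.1]
    print(' handle',np.median(b,0),b.min(0),b.max(0),len(b))
    y=P[ok&(h[...,0]>18)&(h[...,0]<32)&(h[...,1]>180)&(P[...,2]>.06)]
    y=y[np.hypot(*(y[:,:2]-r.x).T)>.09]; print(' yellow',np.median(y,0),y.min(0),y.max(0),len(y))
    s=784/560
    pts={'scene':[('c1',283,432),('c2',357,492),('c3',520,340),('padc',468,304),('tin',290,335),('bear',373,300),('span',470,435)],'side':[('c3',307,432),('c4',418,438),('c1',440,320),('padc',350,348),('tin',476,303),('bear',477,396),('span',302,366)]}[n]
    for k,u,v in pts:
        u0,v0=int(u/s),int(v/s); print(' ',k,np.median(P[v0-1:v0+2,u0-1:u0+2].reshape(-1,3),0).round(4))
E
```

```text
scene wheel [0.51496327 0.33152888] z pct [0.10167563 0.10688543 0.10966299] dmax 0.06616972453099722 1239
 handle [0.56139357 0.29966836 0.15117406] [0.55341132 0.28075192 0.12501819] [0.57656914 0.30784922 0.16407676] 329
 yellow [0.50061879 0.14398834 0.07707865] [0.41638557 0.08497744 0.06007334] [0.77097681 0.17833814 0.22174444] 642
  c1 [0.5878 0.3776 0.0126]
  c2 [0.4647 0.4031 0.0117]
  c3 [0.3976 0.0845 0.0118]
  padc [0.4571 0.1406 0.0965]
  tin [0.6384 0.2815 0.0719]
  bear [0.6162 0.1135 0.006 ]
  span [0.3897 0.2636 0.0101]
side wheel [0.50135782 0.25177467] z pct [0.09319907 0.10236075 0.1073242 ] dmax 0.09292243842355634 575
 handle [0.56618775 0.28570462 0.14556289] [0.55629356 0.27902345 0.12526977] [0.57800122 0.30147085 0.16145772] 230
 yellow [0.77337739 0.10509996 0.37378568] [0.77079926 0.09808766 0.16852554] [0.77764143 0.10542963 0.43593882] 3
  c3 [0.4027 0.0787 0.0096]
  c4 [0.5314 0.0538 0.0101]
  c1 [0.5993 0.3957 0.0015]
  padc [0.4587 0.125  0.0939]
  tin [0.6404 0.2935 0.0714]
  bear [0.6146 0.1383 0.0104]
  span [0.3885 0.2484 0.0084]
```

```bash
python3 - <<'E'
from h import *
import pickle
from scipy.optimize import least_squares
yaw=np.radians(-11.3)
def T(o,y,p): 
    p=np.atleast_2d(p); return np.c_[o[0]+np.cos(y)*p[:,0]-np.sin(y)*p[:,1],o[1]+np.sin(y)*p[:,0]+np.cos(y)*p[:,1],p[:,2]]
C={'c1':(.07,.17,.01),'c2':(-.07,.17,.01),'c3':(-.07,-.17,.01),'c4':(.07,-.17,.01)}
C={'c1':(.07,.17,.01),'c2':(-.07,.17,.01),'c3':(-.07,-.17,.01),'c4':(.07,-.17,.01)}
ob={'scene':[('c1',279,432),('c2',357,496),('c3r',523,340)],'side':[('c3',306,436),('c4',418,440)]}
cs={n:pickle.load(open(n+'.pkl','rb')) for n in ob}; s=1.4
# image obs: plate corners and hub nut
C['c3r']=C['c3']; C['nut']=(0,.1,.110); C['base']=None
ob['scene']+=[('nut',352,377)]; ob['side']+=[('nut',390,277)]
def f(x): return np.concatenate([(proj(cs[n],T(x[:2],x[2],C[k]))[0]*s-(u,v)) for n in ob for k,u,v in ob[n]])
r=least_squares(f,[.495,.229,yaw],loss='soft_l1',f_scale=3); x=r.x; print(x,np.degrees(x[2]),f(x).round(1))
print('pad',T(x[:2],x[2],(-.028,-.1,.097)),'wc',T(x[:2],x[2],(0,.1,.1)))
# handle axis: top centre seen in two views -> triangulate
g=lambda X:np.concatenate([proj(cs['scene'],X)[0]*s-(330,310),proj(cs['side'],X)[0]*s-(426,246)])
h=least_squares(g,[.565,.293,.16]);print('handle top',h.x,g(h.x)); w=T(x[:2],x[2],(0,.1,.1))[0]; d=h.x-w; print(np.hypot(d[0],d[1]),np.arctan2(d[1],d[0])-x[2]+2*np.pi)
for n in cs:
    im=cv2.resize(cs[n]['frame'][:,:,::-1],None,fx=3,fy=3)
    a=np.linspace(0,6.28,40)
    for p in np.r_[[C[k] for k in('c1','c2','c3','c4','nut')],[(-.028,-.1,.097)],np.c_[.067*np.cos(a),.1+.067*np.sin(a),.1+0*a]]:
        u,v=proj(cs[n],T(x[:2],x[2],p))[0]*3; cv2.circle(im,(int(u),int(v)),3,(255,0,255),-1)
    u,v=(proj(cs[n],w)[0]*3).astype(int); cr=im[max(v-300,0):v+300,max(u-400,0):u+400]; 
    cv2.imwrite(f'pics/ov_{n}.png',cr)
E
```

```text
[ 0.4973475   0.22754719 -0.19229327] -11.017592891211603 [-5.2 -0.9  1.   0.7  0.1 -4.5  0.3 -3.7 -5.3 -2.7  1.4 -1.1 -2.5 -3.6]
pad [[0.45075254 0.13474142 0.097     ]] wc [[0.51645854 0.32570404 0.1       ]]
handle top [0.56717573 0.29219995 0.15931456] [-1.00875179 -0.76551213 -1.30761541  0.76775812]
0.06078452463468673 5.891683419509986
```

View pics/ov_scene.png

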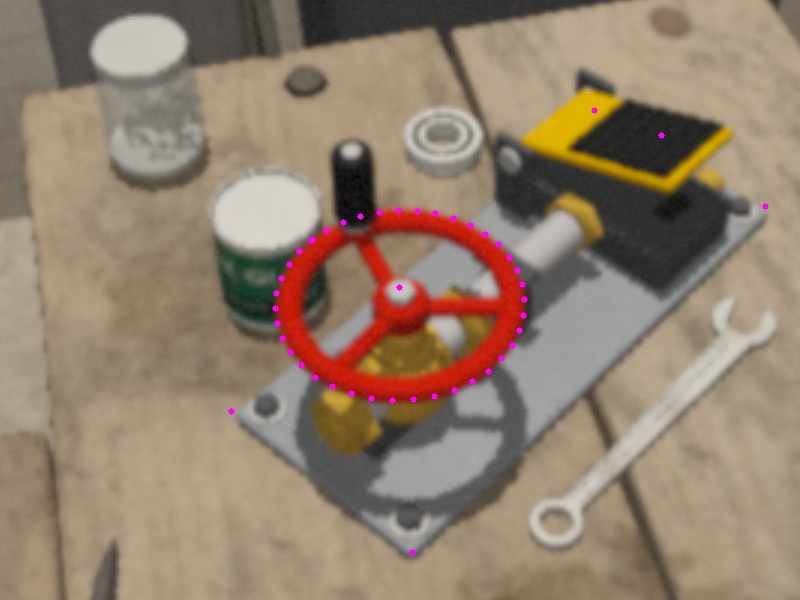

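View pics/ov_side.png

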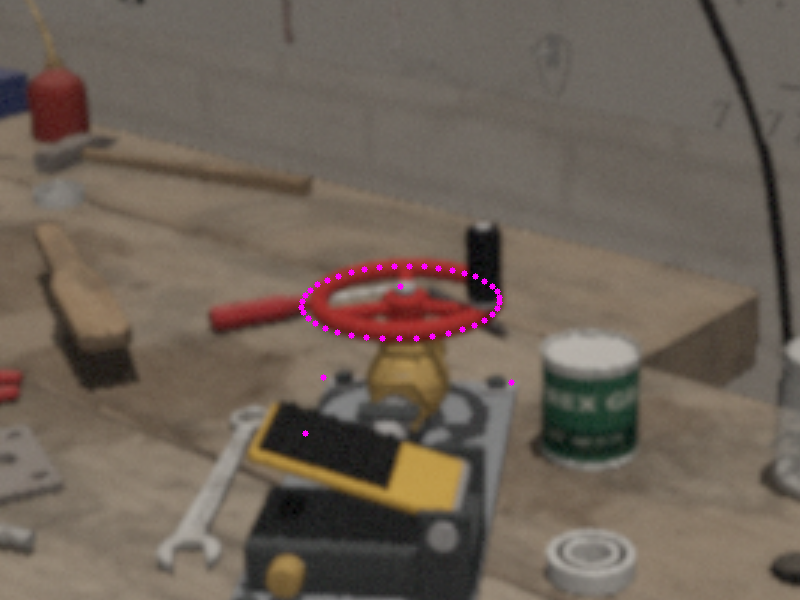

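```bash
python3 -m handwheel '{"deltas": [[-1,-0.84,-0.7,0,0],[-1,-0.84,-0.7,0,0],[-1,-0.84,-0.7,0,0],[-1,-0.84,-0.7,0,0],[-1,-0.84,-0.7,0,0],[-1,-0.84,-0.7,0,0],[-1,-0.84,-0.7,0,0],[-1,-0.84,-0.7,0,0],[-1,-0.84,-0.7,0,0],[-1,-0.84,-0.7,0,0],[-1,-0.84,-0.7,0,0],[-1,-0.84,-0.7,0,0],[-1,0,0,0,0],[-1,0,0,0,0]]}' 40
```

```text
clock: 1.85
tcp_pos: [0.4478, 0.1369, 0.2496]
orientation: [-0.001, 0.119, 0.993, 0.0]
wrist_force: [0.2, 0.5, 0.3]
finger_gap: -0.0002
grip_force: 0.0
```

The overlay matches the rim, hub and plate to within about 3 mm. The pad dot sits mid-tread, and the valve opening is about 5.89 rad. Next I'll press the pedal.

```bash
python3 -m handwheel '{"deltas": [[-1,-0.06,-0.06,0.8,0],[-1,0,0,0.8,0],[-1,0,0,0.8,0],[-1,0,0,0.6,0],[-1,0,0,0.2,0],[-1,0,0,0.2,0],[-1,0,0,0.2,0],[-1,0,0,0.2,0],[-1,0,0,0.05,0],[-1,0,0,0,0]]}'; python3 -c "
from h import *
print(status.get_state()['tcp_pos'])"
```

```text
clock: 3.1
tcp_pos: [0.4495, 0.1347, 0.097]
orientation: [-0.0, 0.119, 0.993, 0.001]
wrist_force: [-5.4, 2.3, 8.6]
finger_gap: -0.0002
grip_force: 4.1
[0.44948733 0.13469202 0.09698283]
```

Force is still rising on the spring, so I press on to the stop and look for the force jump.

```bash
python3 -m handwheel '{"deltas": [[-1,0,0,0.1,0],[-1,0,0,0,0]]}';python3 -m handwheel '{"deltas": [[-1,0,0,0.06,0],[-1,0,0,0,0]]}'; python3 -m handwheel '{"deltas": [[-1,0,0,0.06,0],[-1,0,0,0,0]]}'; python3 -m handwheel '{"deltas": [[-1,0,0,0,0],[-1,0,0,0,0]]}'
```

```text
clock: 3.35
tcp_pos: [0.4493, 0.1347, 0.093]
orientation: [-0.0, 0.119, 0.993, 0.001]
wrist_force: [-5.9, 1.4, 10.6]
finger_gap: 0.0001
grip_force: 4.6
clock: 3.6
tcp_pos: [0.4491, 0.1348, 0.0914]
orientation: [-0.0, 0.119, 0.993, 0.001]
wrist_force: [-8.0, 2.6, 15.5]
finger_gap: -0.0002
grip_force: 7.7
clock: 3.85
tcp_pos: [0.4491, 0.1348, 0.0909]
orientation: [0.0, 0.119, 0.993, 0.001]
wrist_force: [-14.1, 0.2, 32.2]
finger_gap: -0.0002
grip_force: 16.4
clock: 4.1
tcp_pos: [0.4491, 0.1348, 0.0909]
orientation: [0.0, 0.119, 0.993, 0.001]
wrist_force: [-13.9, 0.4, 33.2]
finger_gap: -0.0
grip_force: 16.4
```

```bash
python3 -m handwheel '{"deltas": [[-1,0,0,0,0],[-1,0,0,0,0],[-1,0,0,0,0],[-1,0,0,0,0],[-1,0,0,0,0],[-1,0,0,0,0],[-1,0,0,-0.3,0],[-1,0,0,-0.5,0],[-1,0,0,-0.8,0],[-1,0,0,-0.8,0],[0,0,0,-0.8,0],[0.2,0,0,-0.8,0],[0.2,-0.38,0.9,0,0],[0.2,-0.38,0.9,0,0],[0.2,-0.38,0.9,0,0],[0.2,-0.38,0.9,0,0],[0.2,-0.38,0.9,0,0],[0.2,0,0,0,0],[0.2,0,0,0,0]]}'
python3 - <<'E'
from h import *
c=cam('wrist'); s=status.get_state(); print(s['tcp_pos'],s['finger_gap'])
im=c['frame'][:,:,::-1].copy()
for z in(.11,.14,.16):
    u,v=proj(c,(.567,.2925,z))[0]; cv2.circle(im,(int(u),int(v)),3,(255,0,255),-1)
P=cloud(c); m=(P[...,2]>.125)&(P[...,2]<.165)&(np.hypot(P[...,0]-.567,P[...,1]-.2925)<.04); a=P[m]; print(len(a),a.min(0),a.max(0),np.median(a,0)) if m.any() else print('none')
t=a[a[:,2]>.153]; print('top',t.mean(0),np.percentile(t,[3,97],axis=0)) if len(t) else 0
cv2.imwrite('pics/w1.png',im)
E
```

```text
clock: 6.48
tcp_pos: [0.5662, 0.2907, 0.2472]
orientation: [-0.0, 0.119, 0.993, -0.0]
wrist_force: [-0.7, -1.2, 0.4]
finger_gap: 0.0513
grip_force: 0.0
[0.56602822 0.29039257 0.2475052 ] 0.0515175781112397
1058 [0.5548899  0.28101494 0.12511137] [0.57767357 0.30444535 0.16197945] [0.56298997 0.29319518 0.1580632 ]
top [0.56566    0.29274847 0.15826677] [[0.5561802  0.28270063 0.15493668]
 [0.57602387 0.30268331 0.16034181]]
```

View pics/w1.png

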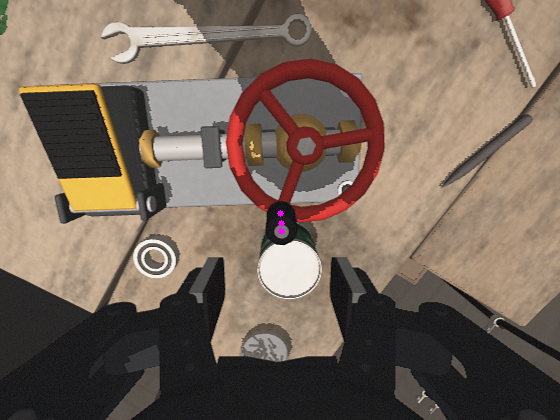

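The wrist view shows the handle at (282,225) midway between the fingers, the hub at (306,146), and the tin below and clear. I'll descend and pinch it, and measure the wheel circle from this view first.

```bash
python3 - <<'E'
from h import *
from scipy.optimize import least_squares
c=cam('wrist');P=cloud(c);h=cv2.cvtColor(c['frame'],cv2.COLOR_RGB2HSV)
m=((h[...,0]<8)|(h[...,0]>172))&(h[...,1]>150)&(np.hypot(P[...,0]-.5165,P[...,1]-.327)<.085)&(P[...,2]>.09)&(P[...,2]<.115)
a=P[m];d=np.hypot(a[:,0]-.5165,a[:,1]-.327);a=a[d>.045]
r=least_squares(lambda x:np.hypot(*(a[:,:2]-x[:2]).T)-.060,[.5165,.327],loss='soft_l1',f_scale=.003);print(r.x,len(a),a[:,2].mean(),r.fun.std())
E
python3 -m handwheel '{"deltas": [[0.2,0,0.05,0.7,0],[0.2,0,0,0.7,0],[0.2,0,0,0.7,0],[0.2,0,0,0.5,0],[0.2,0,0,0.1,0],[-1,0,0,0,0],[-1,0,0,0,0],[-1,0,0,0,0],[-1,0,0,0,0],[-1,0,0,0,0]]}' 50
```

```text
[0.51718786 0.32485685] 7204 0.10424021315198873 0.00417988238249778
clock: 7.82
tcp_pos: [0.5675, 0.293, 0.1408]
orientation: [0.001, 0.119, 0.993, 0.0]
wrist_force: [-1.1, -1.4, 6.2]
finger_gap: 0.0227
grip_force: 49.0
```

```bash
cat > circ.py <<'E'
import sys
from h import *
# rows from the present opening th0 (from tcp) by steps st, n rows, absolute rounding
def rows(st,n,th0=None,c=np.array([.517,.325]),yaw=-.192,start=None):
    s=status.get_state(); p=s['tcp_pos'][:2] if start is None else np.array(start); d=p-c
    th=np.arctan2(d[1],d[0])-yaw; print('r',np.hypot(*d),'th',th%(2*np.pi))
    if th0 is not None: th=th0
    M=q(s['orientation']).as_matrix(); cum=p.copy(); out=[]
    for i in range(1,n+1):
        t=c+.06*np.array([np.cos(th+i*st+yaw),np.sin(th+i*st+yaw)])
        e=M.T@np.r_[t-cum,0]/.04; e=e[:2].round(2); out.append([-1,*e.tolist(),0,0]); cum=cum+(M@np.r_[e*.04,0])[:2]
    print(str(out).replace(' ','')); print('end cmd',cum,'th',th+n*st)
rows(*[eval(a) for a in sys.argv[1:]])
E
python3 circ.py -.3 20
```

```text
r 0.05981625894294815 th 5.910312961039413
[[-1,0.2,-0.4,0,0],[-1,0.32,-0.32,0,0],[-1,0.39,-0.21,0,0],[-1,0.44,-0.09,0,0],[-1,0.45,0.05,0,0],[-1,0.41,0.17,0,0],[-1,0.34,0.3,0,0],[-1,0.24,0.37,0,0],[-1,0.12,0.44,0,0],[-1,-0.02,0.44,0,0],[-1,-0.15,0.43,0,0],[-1,-0.26,0.36,0,0],[-1,-0.36,0.27,0,0],[-1,-0.43,0.14,0,0],[-1,-0.44,0.02,0,0],[-1,-0.44,-0.12,0,0],[-1,-0.38,-0.24,0,0],[-1,-0.29,-0.34,0,0],[-1,-0.17,-0.41,0,0],[-1,-0.05,-0.45,0,0]]
end cmd [0.574512   0.30815784] th -6.3728723461401735
```

```bash
python3 -m handwheel '{"deltas": [[-1,0.2,-0.4,0,0],[-1,0.32,-0.32,0,0],[-1,0.39,-0.21,0,0],[-1,0.44,-0.09,0,0],[-1,0,0,0,0]]}'; python3 -m handwheel '{"deltas": [[-1,0.45,0.05,0,0],[-1,0.41,0.17,0,0],[-1,0.34,0.3,0,0],[-1,0.24,0.37,0,0],[-1,0.12,0.44,0,0],[-1,-0.02,0.44,0,0],[-1,0,0,0,0]]}'
```

```text
clock: 8.45
tcp_pos: [0.5051, 0.2678, 0.1408]
orientation: [0.001, 0.118, 0.993, 0.002]
wrist_force: [-1.9, 3.9, 4.0]
finger_gap: 0.0227
grip_force: 49.9
clock: 9.32
tcp_pos: [0.4629, 0.351, 0.1408]
orientation: [0.002, 0.119, 0.993, 0.001]
wrist_force: [1.6, 1.2, 5.8]
finger_gap: 0.0228
grip_force: 50.6
```

```bash
python3 -m handwheel '{"deltas": [[-1,-0.15,0.43,0,0],[-1,-0.26,0.36,0,0],[-1,-0.36,0.27,0,0],[-1,-0.43,0.14,0,0],[-1,-0.44,0.02,0,0],[-1,-0.44,-0.12,0,0],[-1,-0.38,-0.24,0,0],[-1,0,0,0,0]]}'; python3 -m handwheel '{"deltas": [[-1,-0.29,-0.34,0,0],[-1,-0.17,-0.41,0,0],[-1,0,0,0,0],[-1,0,0,0,0]]}'; python3 circ.py -.3 1
```

```text
clock: 10.32
tcp_pos: [0.5676, 0.3598, 0.1408]
orientation: [0.002, 0.12, 0.993, 0.001]
wrist_force: [3.8, 0.3, 3.7]
finger_gap: 0.0226
grip_force: 50.8
clock: 10.82
tcp_pos: [0.5777, 0.3256, 0.1408]
orientation: [0.002, 0.12, 0.993, 0.0]
wrist_force: [1.9, -2.3, 5.7]
finger_gap: 0.0229
grip_force: 50.9
r 0.06070711810548173 th 0.20186581660662561
[[-1,-0.03,-0.45,0,0]]
end cmd [0.57459744 0.30782848] th -0.09813418339337437
```

```bash
python3 -m handwheel '{"deltas": [[-1,-0.03,-0.3,0,0],[-1,0,0,0,0]]}'; python3 -m handwheel '{"deltas": [[-1,0,-0.1,0,0],[-1,0,0,0,0]]}';python3 -m handwheel '{"deltas": [[-1,0,-0.08,0,0],[-1,0,0,0,0]]}';python3 -m handwheel '{"deltas": [[-1,0,-0.08,0,0],[-1,0,0,0,0]]}'; python3 circ.py -.3 1
```

```text
clock: 11.08
tcp_pos: [0.5764, 0.3145, 0.1408]
orientation: [0.002, 0.119, 0.993, 0.001]
wrist_force: [4.8, 1.3, 5.2]
finger_gap: 0.0226
grip_force: 50.6
clock: 11.32
tcp_pos: [0.5763, 0.3141, 0.1408]
orientation: [0.003, 0.118, 0.993, 0.004]
wrist_force: [6.9, 12.3, 2.2]
finger_gap: 0.0228
grip_force: 50.8
clock: 11.58
tcp_pos: [0.5762, 0.3138, 0.1409]
orientation: [0.003, 0.117, 0.993, 0.007]
wrist_force: [9.6, 20.1, -1.4]
finger_gap: 0.0227
grip_force: 50.7
clock: 11.82
tcp_pos: [0.5762, 0.3135, 0.1409]
orientation: [0.004, 0.116, 0.993, 0.01]
wrist_force: [11.5, 29.4, -5.2]
finger_gap: 0.0227
grip_force: 50.8
r 0.06027841563066668 th 6.282712275561479
[[-1,0.06,-0.45,0,0]]
end cmd [0.56967008 0.29651564] th -0.300473031618108
```

Hard stop found at exactly 0 on the measured angle, with the force climbing. I'll hold, relax the push, then open.

```bash
python3 -m handwheel '{"deltas": [[-1,0,0,0,0],[-1,0,0,0,0],[-1,0,0,0,0],[-1,0.02,0.26,0,0],[-1,0,0,0,0]]}'; python3 circ.py 2*np.pi/21 21
```

```text
clock: 12.45
tcp_pos: [0.5766, 0.316, 0.1408]
orientation: [0.003, 0.119, 0.993, 0.001]
wrist_force: [7.4, 2.8, 4.4]
finger_gap: 0.0229
grip_force: 51.6
r 0.06028187856279864 th 0.04210424040740754
[[-1,0.11,0.43,0,0],[-1,0.23,0.39,0,0],[-1,0.33,0.3,0,0],[-1,0.41,0.19,0,0],[-1,0.44,0.06,0,0],[-1,0.44,-0.08,0,0],[-1,0.4,-0.19,0,0],[-1,0.33,-0.31,0,0],[-1,0.21,-0.39,0,0],[-1,0.1,-0.44,0,0],[-1,-0.04,-0.45,0,0],[-1,-0.17,-0.41,0,0],[-1,-0.28,-0.35,0,0],[-1,-0.38,-0.24,0,0],[-1,-0.42,-0.13,0,0],[-1,-0.45,0.01,0,0],[-1,-0.43,0.13,0,0],[-1,-0.36,0.26,0,0],[-1,-0.28,0.35,0,0],[-1,-0.16,0.42,0,0],[-1,-0.02,0.45,0,0]]
end cmd [0.5762172  0.31609209] th 6.325289547586994
```

```bash
python3 -m handwheel '{"deltas": [[-1,0.11,0.43,0,0],[-1,0.23,0.39,0,0],[-1,0.33,0.3,0,0],[-1,0.41,0.19,0,0],[-1,0.44,0.06,0,0],[-1,0.44,-0.08,0,0],[-1,0.4,-0.19,0,0],[-1,0.33,-0.31,0,0],[-1,0.21,-0.39,0,0],[-1,0.1,-0.44,0,0],[-1,0,0,0,0]]}'; python3 -m handwheel '{"deltas": [[-1,-0.04,-0.45,0,0],[-1,-0.17,-0.41,0,0],[-1,-0.28,-0.35,0,0],[-1,-0.38,-0.24,0,0],[-1,-0.42,-0.13,0,0],[-1,-0.45,0.01,0,0],[-1,-0.43,0.13,0,0],[-1,-0.36,0.26,0,0],[-1,-0.28,0.35,0,0],[-1,-0.16,0.42,0,0],[-1,-0.02,0.45,0,0],[-1,0,0,0,0]]}'; python3 circ.py 2*np.pi/21 21
```

```text
clock: 13.82
tcp_pos: [0.459, 0.34, 0.1407]
orientation: [0.003, 0.12, 0.993, -0.0]
wrist_force: [5.7, -4.3, 6.2]
finger_gap: 0.023
grip_force: 51.8
clock: 15.32
tcp_pos: [0.5764, 0.3152, 0.1408]
orientation: [0.003, 0.119, 0.993, 0.001]
wrist_force: [7.3, 1.0, 4.4]
finger_gap: 0.0231
grip_force: 51.9
r 0.06025968864079081 th 0.027827913878208765
[[-1,0.11,0.44,0,0],[-1,0.22,0.38,0,0],[-1,0.33,0.31,0,0],[-1,0.4,0.19,0,0],[-1,0.44,0.07,0,0],[-1,0.44,-0.07,0,0],[-1,0.41,-0.19,0,0],[-1,0.33,-0.31,0,0],[-1,0.22,-0.38,0,0],[-1,0.1,-0.44,0,0],[-1,-0.04,-0.45,0,0],[-1,-0.16,-0.41,0,0],[-1,-0.28,-0.35,0,0],[-1,-0.37,-0.25,0,0],[-1,-0.42,-0.14,0,0],[-1,-0.45,0.0,0,0],[-1,-0.43,0.14,0,0],[-1,-0.37,0.25,0,0],[-1,-0.28,0.35,0,0],[-1,-0.16,0.41,0,0],[-1,-0.03,0.45,0,0]]
end cmd [0.57606081 0.31524608] th 6.311013221057795
```

```bash
python3 -m handwheel '{"deltas": [[-1,0.11,0.44,0,0],[-1,0.22,0.38,0,0],[-1,0.33,0.31,0,0],[-1,0.4,0.19,0,0],[-1,0.44,0.07,0,0],[-1,0.44,-0.07,0,0],[-1,0.41,-0.19,0,0],[-1,0.33,-0.31,0,0],[-1,0.22,-0.38,0,0],[-1,0.1,-0.44,0,0],[-1,0,0,0,0]]}'; python3 -m handwheel '{"deltas": [[-1,-0.04,-0.45,0,0],[-1,-0.16,-0.41,0,0],[-1,-0.28,-0.35,0,0],[-1,-0.37,-0.25,0,0],[-1,-0.42,-0.14,0,0],[-1,-0.45,0.0,0,0],[-1,-0.43,0.14,0,0],[-1,-0.37,0.25,0,0],[-1,-0.28,0.35,0,0],[-1,-0.16,0.41,0,0],[-1,-0.03,0.45,0,0],[-1,0,0,0,0],[-1,0,0,0,0],[-1,0,0,0,0],[-1,0,0,0,0]]}'; python3 circ.py .1 1
python3 - <<'E'
from h import *
ims=[cam(n)['frame'][:,:,::-1] for n in('scene','side')]
cv2.imwrite('pics/fin.png',cv2.resize(np.hstack(ims),(800,300)))
E
```

```text
clock: 16.7
tcp_pos: [0.4593, 0.3415, 0.1407]
orientation: [0.003, 0.12, 0.993, -0.0]
wrist_force: [6.8, -4.5, 5.7]
finger_gap: 0.023
grip_force: 51.9
clock: 18.58
tcp_pos: [0.5764, 0.3151, 0.1408]
orientation: [0.004, 0.119, 0.993, 0.001]
wrist_force: [8.7, 1.1, 3.9]
finger_gap: 0.0228
grip_force: 51.8
r 0.060190536069522536 th 0.026604514707044724
[[-1,0.02,0.15,0,0]]
end cmd [0.5770141  0.32110871] th 0.12660451470704473
```

View pics/fin.png

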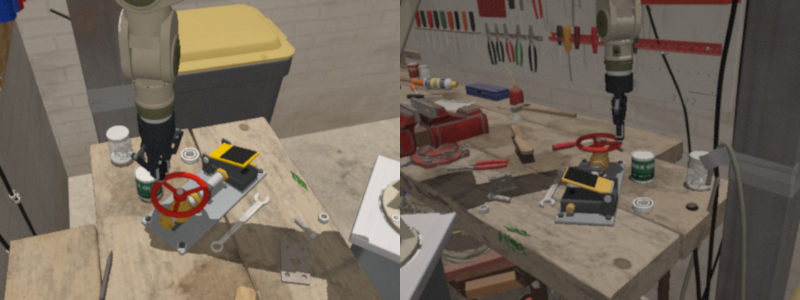

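The gripper holds the handle about 1 mm from where it sat at the stop, two turns on. The pedal is up and the loose parts haven't moved.

```bash
python3 -c "
from workcell import hand_in
print(hand_in())"
```

```text
the job is handed in; nothing more can be done
None
```

The job is handed in, though no verdict came back: I pressed the pedal to its stop for over a second and let it up, closed the valve to its stop, then opened it two turns (within about 0.03 rad by the measured gripper position), with the gripper still holding the handle.

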